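Seat a jar lid in the flip-over hand press

ROBOT

A 6-joint arm with a two-finger parallel gripper is mounted at the origin on a cart in front of the work surface, level with it; the furniture and walls round the work are solid. World frame = base frame: x ahead of the robot, y to its left, z up, the work surface at z = 0. Lengths are in m, angles in rad, forces in N, time in s.
With the tool pointing down it reaches from about 0.3 to 1 m from the base axis. Payload 5.1 kg.
Tool frame: the origin (TCP) lies midway between the tips of the shut fingers; the grasp point (between the pads) lies 19 mm behind it (robot.hold_point_z is the distance from the TCP to the grasp point, in m); y points along the fingers, z is the direction in which the jaws open and shut, and the axes are right-handed (so a half turn about y gives the same grasp; the last joint's range is limited). The gripper opens to 95 mm and grips with 3 to 60 N. Pads are 20 mm wide; open, the fingers measure 119 mm over their backs; the gripper's body (75 mm by 180 mm) begins 59 mm behind the grasp point.
Start: joints at [1.261, 0.124, 1.65, -0, 1.367, -0.083], TCP at [0.146, 0.633, 0.215] pointing down, gripper open.
Joint ranges: [-2.61, 2.61], [-1.02, 2.33], [0.03, 2.71], [-1.35, 4.49], [0.32, 2.68], [-2.91, 2.91]. Speed limits (rad/s): [2.57, 2.57, 3.14, 3.14, 3.14, 3.14].

INTERFACE

Orientations are given as [roll, pitch, yaw] about the fixed x, y, z axes, in that order (R = Rz(yaw) Ry(pitch) Rx(roll)).
In Python, from bench import monitor, cams, robot, search_frame, mark_of gives the robot as it stands. The module is installed in compiled form; this text tells all that it offers.
- The arm moves only by the tool arm_command, never from a script. Its argument "commands" is a list of rows, each a list of 4 numbers: the shift along the tool's x, y, z in units of 80 mm (1.0 is 80 mm), then the turn about the tool's y in units of 90 degrees (1.0 is 90 degrees). In form: [[dx, dy, dz, roll], ...]. A call has 1 to 5 rows; each row is the pose to reach, as a shift and turn from the pose measured when the call began, along the tool's axes at that moment; what a row does not reach only later rows make up. A row lasts 1/10 s, in which the tool goes at most 50 mm and 8.59 degrees, less where a joint would pass 70% of its speed; a pose out of reach is approached as far as the arm can. A call with a number of a shift or a turn outside -1 to 1 is refused whole. A call with a gripper value outside its range is refused whole. "fingers" is the gripper's target within -1 to 1 (shut at 1, half-way at 0, fully open at -1), set as the call begins (left out, the last holds). The fingers move at their own pace and stop on an object; "newtons" is the grip in N (left out, the last holds). Time passes only in rows, so rows that repeat a pose let the fingers close. It gives the time, the measured TCP pose, the force and the opening at its end, in the units of the state.
- monitor.state(): the state, without advancing time (a new reading comes with each control period).
- cams.read_camera(name): name is "scene" or "top" or "wrist"; returns the picture (384x512x3 uint8, red, green, blue); there is no depth.
- cams.get_calibration(name): a dict with "intrinsics" (3x3 intrinsics, pixels), "distortion" ([k1, k2, p1, p2, k3] as OpenCV has them; the pictures are not rectified), "R" (3x3) and "t" (3): a world point X has camera coordinates R X + t; the wrist camera has in their place "T_tool_cam" (4x4, takes a point from camera to tool coordinates, whose origin is the TCP and whose axes are the tool frame's). Camera axes: x right, y down, z forward; pixel columns grow to the right and rows downward; lengths in m; the calibration is good to about 2 mm. A picture is of the moment at which its call begins: read the wrist's pose just before it. get_calibration takes no time and is no camera call.
- robot.close_job(): hands the job in, once; it reports no verdict.
Trained networks look in the newest picture that a camera, given by its name, has taken for a name from the list of things; names that differ only in an ending like _2 or _b are one class to them, and where a whole thing is asked for, a point or a joint stands for the part that bears it (a point fixed in the world has none). Each returns a list of dicts, best first, with "conf" (0 to 1); they miss things now and then, are a little off and sometimes report something else, mostly with a low value. They report only what shows in the picture. A call takes as long as a camera call. They do not tell look-alikes from the thing itself.
- search_frame(camera, name): "location" ([column, row] in pixels, amid what is visible of it).
- mark_of(camera, name): "location" ([column, row] in pixels: a listed point, or the origin of a listed thing).
The state is a dict: "clock": time; "q": joint angles; "dq": joint speeds; "effort": joint torques, N m; "eef_pos": TCP position; "eef_rot": TCP orientation; "force": force on the tool from outside, world axes, zero at the start; "ft_torque": the same for the moment, N m; "gripper_width": finger opening in m.
Only numpy, scipy, OpenCV 4.12 (cv2) and the standard library are available. Lean on these libraries where they do the work, as an engineer would, in place of code of your own. Each camera call takes 0.05 s, during which the arm holds its last target.

TASK

Stand the small ointment jar with the green-striped label upright in the round nest of the hand press and let go of it. Then push the blue wing of the leaned-back press flap just past its snap point and take the finger away, so that the flap springs shut over the jar by itself. Last, press the green button straight down until you feel the foot meet the lid, bear on it with about 8 N, hold that for about a second to seat the lid, and let it come up again; leave the other things on the bench where they are.

Things in the scene. Friction and masses are not known exactly. Their poses are not given: they have to be found in the camera images.
- jar_middle (a point): centre of the loose ointment jar (white round jar, red lid, green-striped label, 49 mm across, 44 mm tall, about 45 to 85 g); the point lies on its axis, 22 mm above its underside, z axis up. Grip it in its upper half, since the nest's wall stands 8 mm high round its foot
- press: fixed hand press with a grey base plate (165 x 100 x 12 mm), bolted down. Origin on the bench, straight below the middle of the hinge pin; its x axis points from the hinge to the nest, y along the hinge pin, z up. The hinge pin is 92 mm above the bench, between two cheeks that reach 33 mm to either side and 104 mm high
- nest (a point): centre of the nest's floor, 12 mm above the bench and 88 mm along x from the hinge: a white ring, 55 mm inside, 66 mm outside, wall 8 mm high; the jar stands in it with 3 mm of play all round. The parked flap stands close behind the nest, so the gripper should close along the press's y axis there
- press_hinge (a joint): flap angle, rad: 0 = shut, level over the nest, on its stop; 1.57 upright; 1.95 = parked, leaned back, on its other stop (start). An over-centre spring drives it to either stop, away from a snap point at about 1.3; slack near that point. Once past, it swings shut by itself in about 1 s, damped, and must not be touched between 0.75 and 0.2 rad
- flap (a point): the swinging flap, an aluminium arm 12 mm thick and 36 mm wide that reaches 114 mm from the hinge pin. Origin in the middle of the hinge pin; x along the arm to its free end, y along the pin, z out of the face that is on top when shut (that face looks away from the nest when parked, and is the one to push)
- wing (a point): middle of the blue thumb wing, a plate 6 mm thick on the flap's +y side, 54 to 106 mm from the hinge pin and 18 to 64 mm along +y; this point at 80 and 44 mm, mid-plane; axes as flap. A level push along the press's +x, 80 mm above the pin, stays on the wing; it starts at about 4 to 5 N and eases off to nothing at the snap point. Over 20 N is too hard
- bush (a point): on the plunger's axis, 88 mm from the hinge pin, in the flap's outer face (6 mm above its mid-plane); axes as flap. With the flap shut, the flat top of the green button (28 mm across, on a thin stem) stands 36 mm above this point; the button can be pushed down 26 mm
- dropper_a: amber dropper bottle with black dropper, 33 mm across, 99 mm tall, loose, a bystander; origin at its underside
- weigh_boat: square white weighing boat, 52 x 52 x 15 mm, empty, loose, a bystander; origin at its underside
- tape_roll: roll of tan tape lying flat, 96 mm across, 48 mm tall, loose, a bystander; origin at its underside
- foot_guide (a point): on the plunger's axis in the flap's mid-plane; below it hangs the rubber foot, 30 mm across, driven by the button. The foot is screwed up its stem differently each time (not reported): the button goes down 4 to 16 mm against 1 to 2 N before the foot meets the jar's lid; from there the force grows by about 3.5 N per mm. 4 to 13 N on the lid for 0.6 s seats it; over 15 N cracks it
There are look-alikes about, which are no part of the job. Leave any turquoise look-alike of the part that bears jar_middle alone.

How it is judged:
On the way, in this order (a step that is already met when the one before it is completed fails the run):
1. the jar stands upright in the nest, let go, with the flap still leaned back (horizontal distance between jar_middle and nest below 0.006 m and z of jar_middle in the frame of nest below 0.025 m and angle between jar_middle's own z axis and vertical below 0.08 rad and contact force between the fingers and jar below 0.1 N and value of joint press_hinge above 1.8 rad), for 0.2 s.
2. the flap has sprung over and lies shut, untouched (value of joint press_hinge below 0.06 rad and contact force between the fingers and press_hinge below 0.1 N), for 0.2 s.
3. the foot presses the lid with 4 to 13 N for 0.6 s, flap shut (value of joint press_hinge below 0.06 rad and contact force between jar and press_hinge between 4 and 13 N), for 0.6 s.
At the end, for the whole second after the job is handed in: The jar stands upright (within 0.08 rad) on the nest's floor, within 6 mm of its centre; the flap lies shut (under 0.06 rad); the button is up again, so that the foot no longer presses on the lid (under 0.5 N) (horizontal distance between jar_middle and nest below 0.006 m and z of jar_middle in the frame of nest below 0.025 m and angle between jar_middle's own z axis and vertical below 0.08 rad and value of joint press_hinge below 0.06 rad and contact force between jar and press_hinge below 0.5 N); the robot touches nothing.
It fails at once if the lid is pressed with over 15 N (contact force between jar and press_hinge above 15 N).
It fails at once if the robot pushes on the flap with over 20 N (contact force between any of the fingers, the arm and press_hinge above 20 N).
It fails at once if the flap is led or held on its way shut (between 0.75 and 0.2 rad) in place of springing over by itself (value of joint press_hinge between 0.2 and 0.75 rad and contact force between any of the fingers, the arm and press_hinge above 0.3 N).
It fails at once if a bystander is moved by over 20 mm (distance of any of dropper_a, weigh_boat, tape_roll from where it was at the start of the episode above 0.02 m).
It also fails if it takes over 69 s, if anything falls off the work surface, if the arm or the gripper's body presses on something with over 40 N, if the wrist force passes 120 N, or if a joint passes its speed limit or range.

## Working session

There is one attempt and no reset: what is moved stays moved. The work goes in short steps, Python scripts to look and compute and a tool call to move; the robot and the scene stay as the last step left them, time stands still between calls to the robot, and variables do not carry over. Pictures are saved under pics/ and viewed, and the job is handed in when it is done.

Besides the shell and the picture viewer there is one more tool, called after "Request:" by a JSON object that holds its "fn" and its "kwargs". arm_command: Moves the arm, as the interface text tells. Its arguments: {"type":"object","properties":{"commands":{"type":"array","items":{"type":"array","items":{"type":"number"}}},"fingers":{"type":"number"},"newtons":{"type":"number"}},"required":["commands"]}

```bash
mkdir -p pics; python3 - <<'E'
from bench import monitor,cams,robot,search_frame,mark_of
import cv2,numpy as np
np.set_printoptions(precision=4,suppress=True)
print(monitor.state()); print(robot.hold_point_z)
for c in ["scene","top","wrist"]:
    im=cams.read_camera(c); cv2.imwrite(f"pics/{c}0.png",im[:,:,::-1])
    k=cams.get_calibration(c); print(c,k)
    for n in ["jar_middle","nest","press","wing","bush","flap"]:
        print(n,[(np.round(d["location"],1),round(d["conf"],2)) for d in mark_of(c,n)[:4]])
E
```

```text
{'clock': 0.0, 'q': array([ 1.2614,  0.1245,  1.6517, -0.    ,  1.3675, -0.0826]), 'dq': array([ 0.001 ,  0.0004, -0.0003, -0.0018, -0.0004,  0.0002]), 'effort': array([  0.002 , -41.7609, -35.9937,   0.0776,   0.0493,  -0.0002]), 'eef_pos': array([0.146 , 0.6327, 0.2134]), 'eef_rot': array([-1.5729,  0.0001, -0.2268]), 'force': array([-0.4138,  0.1861, -0.3014]), 'ft_torque': array([ 0.0797,  0.0108, -0.0138]), 'gripper_width': 0.09516334633157057}
0.0188
scene {'intrinsics': array([[389.1712,   0.    , 256.4813],
       [  0.    , 389.1712, 191.7794],
       [  0.    ,   0.    ,   1.    ]]), 'distortion': array([-0.0916,  0.    ,  0.    ,  0.    ,  0.    ]), 'R': array([[ 0.7216, -0.6922,  0.0134],
       [-0.4016, -0.4343, -0.8063],
       [ 0.5639,  0.5764, -0.5914]]), 't': array([-0.1631,  0.3962,  0.4891])}
jar_middle [(array([228.5, 179. ]), 0.91), (array([213.9, 217.4]), 0.84), (array([240.5, 196.1]), 0.67), (array([351.7, 226.7]), 0.63)]
nest [(array([271.1, 226.2]), 0.86)]
press [(array([299.1, 253.6]), 0.58)]
wing [(array([300.5, 207.9]), 0.7)]
bush [(array([320.3, 199.6])
[... 572 characters left out ...]
0.78), (array([316.7, 186.7]), 0.17)]
wing [(array([318.1, 207. ]), 0.74), (array([301.1, 192.7]), 0.19)]
bush [(array([319.3, 187. ]), 0.96), (array([302.9, 191.5]), 0.44)]
flap [(array([299.4, 191.9]), 0.83), (array([320.4, 187.7]), 0.49)]
wrist {'intrinsics': array([[277.4077,   0.    , 255.448 ],
       [  0.    , 277.4077, 190.5805],
       [  0.    ,   0.    ,   1.    ]]), 'distortion': array([-0.0425,  0.    ,  0.    ,  0.    ,  0.    ]), 'T_tool_cam': array([[ 0.0006,  0.9714,  0.2376, -0.065 ],
       [ 0.0006, -0.2376,  0.9714, -0.1692],
       [ 1.    , -0.0005, -0.0008,  0.0011],
       [ 0.    ,  0.    ,  0.    ,  1.    ]])}
jar_middle []
nest []
press []
wing []
bush []
flap []
```

View pics/scene0.png

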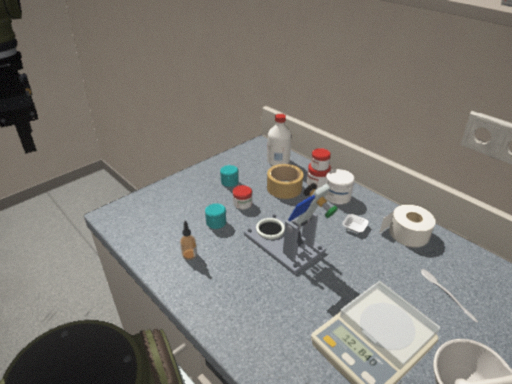

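View pics/top0.png

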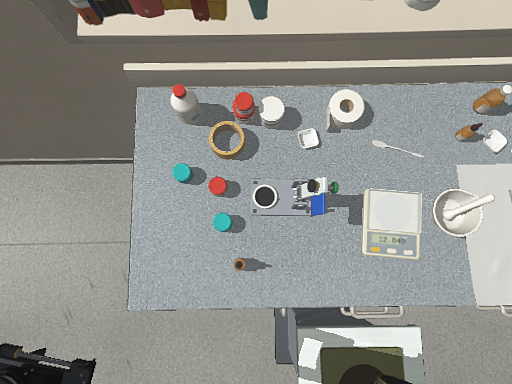

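View pics/wrist0.png

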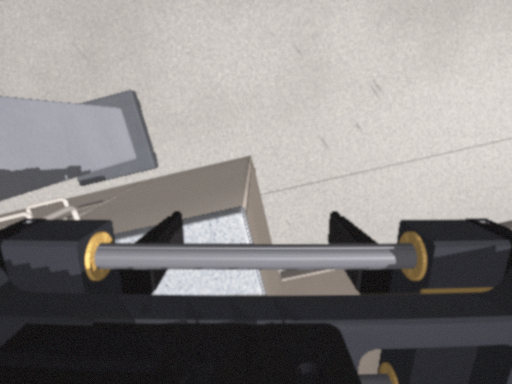

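The red-lidded jar is at about (243,196) in scene and (218,185) in top. The two turquoise jars are the look-alikes. The press is around (290,197) in top, with its nest at (265,197) facing world +y.

```bash
cat > h.py <<'E'
from bench import monitor,cams,robot,search_frame,mark_of
import cv2,numpy as np
from scipy.spatial.transform import Rotation as Ro
np.set_printoptions(precision=4,suppress=True)
def pose(s=None):
    s=s or monitor.state(); return Ro.from_euler('xyz',s['eef_rot']).as_matrix(),np.array(s['eef_pos'])
def ext(c,st=None):
    k=cams.get_calibration(c)
    if c=='wrist':
        R,p=pose(st);T=np.array(k['T_tool_cam']);Rw=R@T[:3,:3];tw=R@T[:3,3]+p
        return k,Rw.T,-Rw.T@tw
    return k,np.array(k['R']),np.array(k['t'])
def ray(c,uv,st=None):
    k,R,t=ext(c,st)
    u=cv2.undistortPoints(np.array([[uv]],float),np.array(k['intrinsics']),np.array(k['distortion']))[0,0]
    d=R.T@np.array([u[0],u[1],1]);return -R.T@t,d/np.linalg.norm(d)
def atz(c,uv,z,st=None):
    o,d=ray(c,uv,st);return o+d*(z-o[2])/d[2]
def tri(rs):
    A=sum(np.eye(3)-np.outer(d,d) for o,d in rs);b=sum((np.eye(3)-np.outer(d,d))@o for o,d in rs)
    return np.linalg.solve(A,b)
def proj(c,X,st=None):
    k,R,t=ext(c,st)
    return cv2.projectPoints(np.atleast_2d(np.array(X,float)),cv2.Rodrigues(R)[0],t,np.array(k['intrinsics']),np.array(k['distortion']))[0][:,0]
E
python3 - <<'E'
from h import *
P={"jar":((240.5,196.1),(217.4,183.5)),"nest":((271.1,226.2),(263.1,197.4)),"press":((299.1,253.6),(294.4,196.5)),"wing":((300.5,207.9),(318.1,207)),"bush":((320.3,199.6),(319.3,187)),"flap":((301.9,222.6),(299.4,191.9))}
Z={"jar":.022,"nest":.012,"press":0}
for n,(a,b) in P.items():
    X=tri([ray('scene',a),ray('top',b)]); print(n,X, [atz(c,u,Z.get(n,.092)) for c,u in(('scene',a),('top',b))])
for n in ["dropper_a","weigh_boat","tape_roll"]:
    for c in("scene","top"):
        d=mark_of(c,n); print(n,c,[(np.round(e["location"]),round(e["conf"],2),atz(c,e["location"],0)) for e in d[:3]])
for c in("scene","top"):
    print(c,'jar',[(np.round(e["location"],1),round(e["conf"],2),atz(c,e["location"],.022)) for e in search_frame(c,"jar_middle")])
for c,box in(("scene",(170,120,370,290)),("top",(165,80,365,280))):
    im=cams.read_camera(c)[box[1]:box[3],box[0]:box[2]]
    cv2.imwrite(f"pics/{c}1.png",cv2.resize(im,None,fx=3.5 if c=="scene" else 3,fy=3,interpolation=cv2.INTER_CUBIC)[:,:,::-1])
E
```

```text
jar [0.5267 0.3663 0.0189] [array([0.5203, 0.3653, 0.022 ]), array([0.5294, 0.3635, 0.022 ])]
nest [0.4936 0.2374 0.0189] [array([0.5034, 0.2402, 0.012 ]), array([0.491 , 0.2403, 0.012 ])]
press [ 0.4977  0.1507 -0.0085] [array([0.4935, 0.1439, 0.    ]), array([0.4941, 0.1537, 0.    ])]
wing [0.4446 0.1184 0.1693] [array([0.5246, 0.1769, 0.092 ]), array([0.4526, 0.1061, 0.092 ])]
bush [0.4921 0.112  0.1669] [array([0.5791, 0.1663, 0.092 ]), array([0.503 , 0.1009, 0.092 ])]
flap [0.4941 0.1488 0.0858] [array([0.4902, 0.1432, 0.092 ]), array([0.4913, 0.1511, 0.092 ])]
dropper_a scene [(array([189., 256.]), 0.8, array([0.314 , 0.3028, 0.    ]))]
dropper_a top [(array([242., 262.]), 0.51, array([0.3182, 0.301 , 0.    ]))]
weigh_boat scene [(array([355., 225.]), 0.74, array([0.6639, 0.114 , 0.    ])), (array([281., 187.]), 0.18, array([0.6458, 0.3424, 0.    ]))]
weigh_boat top [(array([310., 137.]), 0.65, array([0.6643, 0.1056, 0.    ])), (array([318., 187.]), 0.62, array([0.5191, 0.089 , 0.    ]))]
tape_roll scene [(array([284., 188.]), 0.89, array([0.6512, 0.3355, 0.    ])), (array([319., 198.]), 0.72, array([0.6829, 0.241 , 0.    ]))]
tape_roll top [(array([224., 142.]), 0.98, array([0.6526, 0.346 , 0.    ])), (array([221., 186.]), 0.65, array([0.5271, 0.3556, 0.    ]))]
scene jar [(array([242., 198.]), 0.82, array([0.5177, 0.3569, 0.022 ])), (array([212.9, 216.8]), 0.71, array([0.4185, 0.3491, 0.022 ])), (array([228.8, 177.7]), 0.54, array([0.5522, 0.448 , 0.022 ]))]
top jar [(array([183.1, 176.4]), 0.81, array([0.5504, 0.4562, 0.022 ])), (array([222.7, 221.3]), 0.58, array([0.4269, 0.3492, 0.022 ])), (array([217.8, 185.1]), 0.5, array([0.525 , 0.3624, 0.022 ]))]
```

View pics/top1.png

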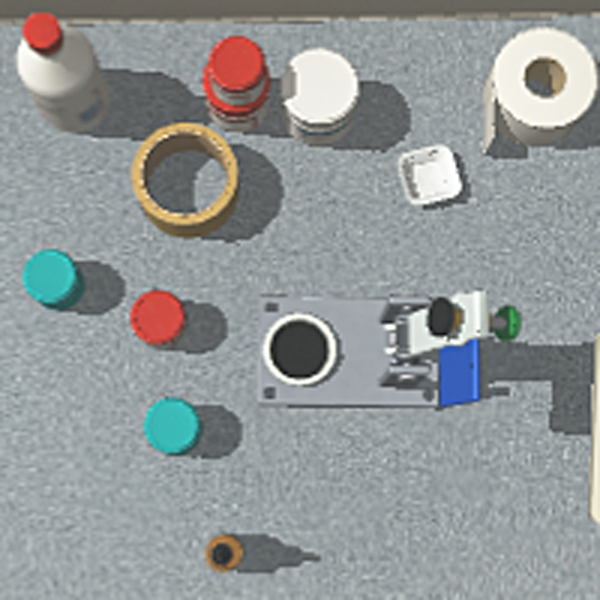

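View pics/scene1.png

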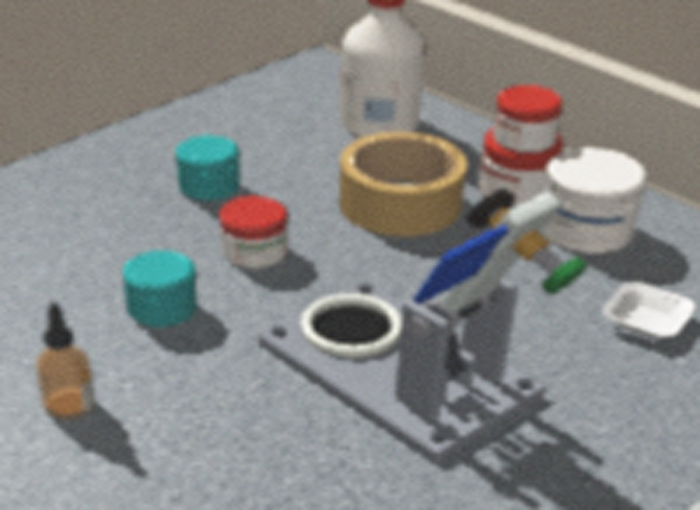

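Request:
{"fn": "arm_command", "kwargs": {"commands": [[0.5, 0, -0.2, 0.09], [1, 0, -0.4, 0.18], [1, 0, -0.4, 0.27], [1, 0, -0.4, 0.36], [1, 0, -0.4, 0.43]], "fingers": -1, "newtons": 15}}

```text
clock: 2.05
eef_pos: [0.2175, 0.5839, 0.2148]
eef_rot: [-1.571, 0.0, -0.908]
force: [0.1, 0.8, 0.1]
gripper_width: 0.0949
```

Request:
{"fn": "arm_command", "kwargs": {"commands": [[0.5, 0, 0.2, 0.09], [1, 0, 0.5, 0.18], [1, 0, 0.5, 0.27], [1, 0, 0.5, 0.36], [1, 0, 0.5, 0.422]]}}

```text
clock: 2.55
eef_pos: [0.2988, 0.5451, 0.2148]
eef_rot: [-1.571, 0.0, -1.577]
force: [0.4, -0.7, -0.3]
gripper_width: 0.0951
```

Request:
{"fn": "arm_command", "kwargs": {"commands": [[0.4, 0, 0.5, 0], [0.8, 0, 1, 0], [0.8, 0, 1, 0]]}}

```text
clock: 2.85
eef_pos: [0.3818, 0.4779, 0.2148]
eef_rot: [-1.569, -0.001, -1.582]
force: [0.1, 0.1, 0.5]
gripper_width: 0.095
```

Request:
{"fn": "arm_command", "kwargs": {"commands": [[0.4, 0, 0.5, 0], [0.8, 0, 1, 0], [0.8, 0, 1, 0]]}}

```text
clock: 3.15
eef_pos: [0.464, 0.4104, 0.2151]
eef_rot: [-1.568, -0.001, -1.586]
force: [-0.3, -0.5, -0.8]
gripper_width: 0.0952
```

Request:
{"fn": "arm_command", "kwargs": {"commands": [[0.4, 0, 0.5, 0], [0.6, 0, 0.8, -0.004], [0.6, 0, 0.8, -0.004]]}}

```text
clock: 3.45
eef_pos: [0.5293, 0.3599, 0.2153]
eef_rot: [-1.568, -0.002, -1.584]
force: [0.0, 0.6, -0.6]
gripper_width: 0.095
```

```bash
python3 - <<'E'
from h import *
s=monitor.state();print(s['clock'],s['eef_pos'],s['eef_rot'])
im=cams.read_camera("wrist"); cv2.imwrite("pics/w1.png",im[:,:,::-1])
for n,z in(("jar_middle",.022),("nest",.012)):
    print(n,[(np.round(e["location"],1),round(e["conf"],2),atz('wrist',e["location"],z,s)) for e in mark_of('wrist',n)])
E
```

```text
3.45 [0.5293 0.3599 0.2153] [-1.5678 -0.0016 -1.5838]
jar_middle [(array([178. , 181.4]), 0.74, array([0.4276, 0.3519, 0.022 ])), (array([250.1, 172.6]), 0.71, array([0.5243, 0.3624, 0.022 ])), (array([280.5,  98.1]), 0.62, array([0.564 , 0.4564, 0.022 ])), (array([341.6, 185.7]), 0.53, array([0.6471, 0.3429, 0.022 ]))]
nest [(array([230.8, 255. ]), 0.84, array([0.4935, 0.2383, 0.012 ]))]
```

View pics/w1.png

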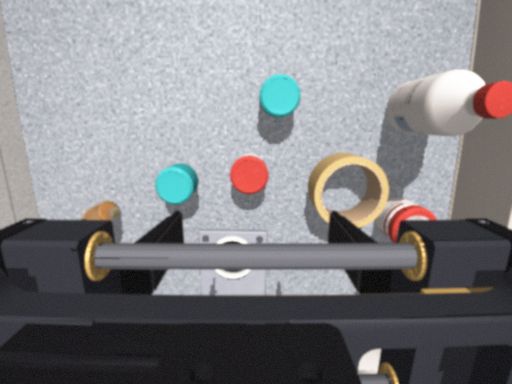

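```bash
python3 - <<'E'
from h import *
s=monitor.state()
im=cv2.imread("pics/w1.png")[:,:,::-1].astype(int)
m=((im[:,:,0]>110)&(im[:,:,1]<90)&(im[:,:,2]<90)).astype(np.uint8)
n,l,st,ce=cv2.connectedComponentsWithStats(m)
for i in range(1,n):
    if st[i,4]>200: print(st[i],ce[i],atz('wrist',ce[i],.044,s),atz('wrist',ce[i],.040,s))
t=cv2.imread("pics/top0.png")[:,:,::-1].astype(int)
m=((t[:,:,0]>110)&(t[:,:,1]<90)&(t[:,:,2]<90)).astype(np.uint8)
n,l,st,ce=cv2.connectedComponentsWithStats(m)
for i in range(1,n):
    if st[i,4]>50: print('top',st[i],ce[i],atz('top',ce[i],.042,s))
E
```

```text
[474  81  38  38 967] [496.9152  98.5863] [0.8222 0.458  0.044 ] [0.8257 0.4583 0.04  ]
[231 159  36  36 918] [248.9096 175.902 ] [0.5199 0.3647 0.044 ] [0.5198 0.364  0.04  ]
[389 206  31  36 304] [398.3553 221.1349] [0.7156 0.3025 0.044 ] [0.7178 0.301  0.04  ]
top [129   0  12  15  66] [134.5455   6.5758] [1.0396 0.5957 0.042 ]
top [173  84  13  12 112] [178.5982  89.8571] [0.7894 0.4681 0.042 ]
top [233  92  22  26 323] [243.1084 103.1827] [0.7489 0.2911 0.042 ]
top [209 177  18  18 249] [217.261  185.4779] [0.5202 0.3617 0.042 ]
```

Request:
{"fn": "arm_command", "kwargs": {"commands": [[0, 0.4, -0.1, -0.008], [-0.04, 1, -0.1, -0.008], [-0.04, 1, -0.1, -0.008], [-0.04, 1, -0.1, -0.008]]}}

```text
clock: 4.0
eef_pos: [0.5169, 0.3662, 0.1346]
eef_rot: [-1.572, -0.002, -1.565]
force: [0.1, -0.4, -0.0]
gripper_width: 0.095
```

```bash
cat > red.py <<'E'
from h import *
import sys
s=monitor.state();print(s['clock'],s['eef_pos'],s['eef_rot'],s['gripper_width'])
im=cams.read_camera("wrist"); cv2.imwrite(sys.argv[1],im[:,:,::-1]); im=im.astype(int)
m=((im[:,:,0]>110)&(im[:,:,1]<90)&(im[:,:,2]<90)).astype(np.uint8)
n,l,st,ce=cv2.connectedComponentsWithStats(m)
for i in range(1,n):
    if st[i,4]>200: print(st[i],ce[i],atz('wrist',ce[i],.044,s),atz('wrist',ce[i],.040,s))
R,p=pose(s);print(R)
E
python3 red.py pics/w2.png
```

```text
4.0 [0.5169 0.3662 0.1346] [-1.5715 -0.0021 -1.5653] 0.09495151124365789
[ 237  176   47   44 1645] [259.6419 197.1216] [0.5224 0.3629 0.044 ] [0.5225 0.3618 0.04  ]
[[ 0.0055 -0.0007  1.    ]
 [-1.     -0.0021  0.0055]
 [ 0.0021 -1.     -0.0007]]
```

View pics/w2.png

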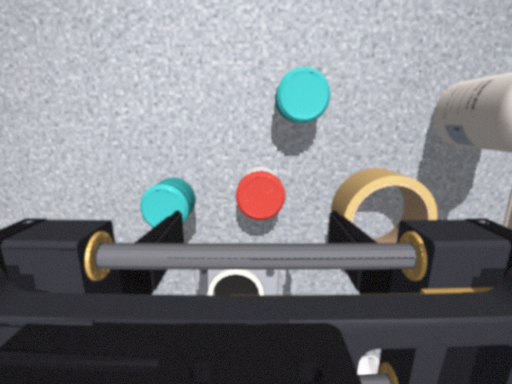

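Request:
{"fn": "arm_command", "kwargs": {"commands": [[0.04, 0.4, 0.06, 0.003], [0.04, 0.8, 0.06, 0.003], [0.04, 0.8, 0.06, 0.003], [0.04, 0.8, 0.06, 0.003]]}}

```text
clock: 4.45
eef_pos: [0.5244, 0.3643, 0.0752]
eef_rot: [-1.566, 0.001, -1.57]
force: [-0.0, -0.1, -0.2]
gripper_width: 0.0949
```

```bash
python3 red.py pics/w3.png
```

```text
4.45 [0.5244 0.3643 0.0752] [-1.5659  0.0012 -1.5703] 0.09490228813510534
[ 221  183   61   60 2718] [251.1987 214.0725] [0.5228 0.3639 0.044 ] [0.5228 0.3626 0.04  ]
[[ 0.0005  0.0049  1.    ]
 [-1.      0.0012  0.0004]
 [-0.0012 -1.      0.0049]]
```

View pics/w3.png

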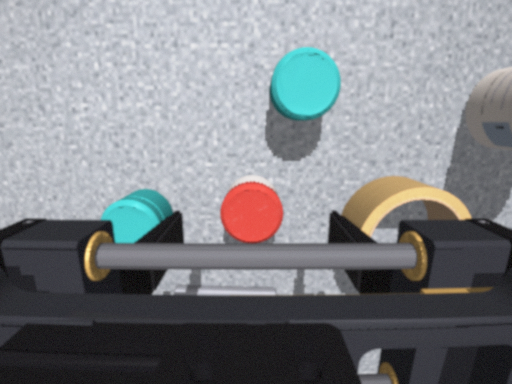

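Request:
{"fn": "arm_command", "kwargs": {"commands": [[0.01, 0.3, -0.02, 0], [0.01, 0.6, -0.02, 0], [0.01, 0.73, -0.02, 0], [0.01, 0.73, -0.02, 0], [0.01, 0.73, -0.02, 0]]}}

```text
clock: 5.0
eef_pos: [0.5249, 0.3647, 0.0196]
eef_rot: [-1.562, 0.004, -1.57]
force: [0.1, 0.7, 0.2]
gripper_width: 0.0948
```

Request:
{"fn": "arm_command", "kwargs": {"commands": [[0, 0.03, -0.02, 0], [0, 0.03, -0.02, 0], [0, 0.03, -0.02, 0], [0, 0.03, -0.02, 0], [0, 0.03, -0.02, 0]], "fingers": 1, "newtons": 12}}

```text
clock: 5.5
eef_pos: [0.5234, 0.3647, 0.0173]
eef_rot: [-1.562, 0.004, -1.57]
force: [-0.1, 0.5, 0.1]
gripper_width: 0.0605
```

Request:
{"fn": "arm_command", "kwargs": {"commands": [[0, 0, 0, 0], [0, 0, 0, 0]]}}

```text
clock: 5.7
eef_pos: [0.5233, 0.3647, 0.0173]
eef_rot: [-1.562, 0.004, -1.57]
force: [-0.4, 0.4, 0.6]
gripper_width: 0.049
```

Request:
{"fn": "arm_command", "kwargs": {"commands": [[0, 0, 0, 0], [0, -0.1, 0, 0], [0, -0.5, 0, 0], [0, -0.8, 0, 0], [0, -0.8, 0, 0]]}}

```text
clock: 6.2
eef_pos: [0.5256, 0.3661, 0.0864]
eef_rot: [-1.554, 0.008, -1.57]
force: [1.4, 0.2, 0.2]
gripper_width: 0.049
```

```bash
python3 - <<'E'
from h import *
s=monitor.state();print(s['clock'],s['eef_pos'],s['eef_rot'],s['gripper_width'],s['force'])
im=cams.read_camera("wrist"); cv2.imwrite("pics/w4.png",im[:,:,::-1])
print('nest',[(np.round(e["location"],1),round(e["conf"],2),atz('wrist',e["location"],.012,s)) for e in mark_of('wrist','nest')])
im=cams.read_camera("top"); cv2.imwrite("pics/t4.png",im[:,:,::-1])
E
```

```text
6.2 [0.5256 0.3661 0.0864] [-1.5544  0.0079 -1.5702] 0.049038163199350594 [1.3545 0.2225 0.2232]
nest []
```

View pics/w4.png

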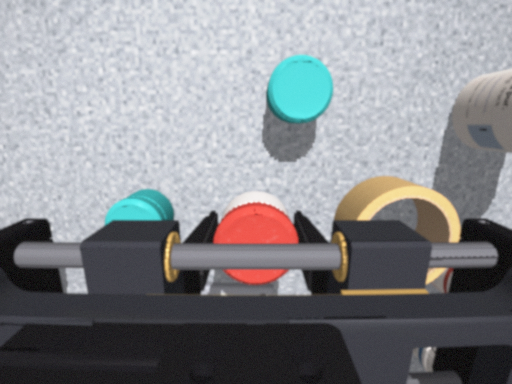

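```bash
python3 - <<'E'
from h import *
im=cv2.imread("pics/top0.png"); 
hsv=cv2.cvtColor(im,cv2.COLOR_BGR2HSV).astype(int)
sub=im[180:215,245:285].astype(int).min(2)
m=np.zeros(im.shape[:2],np.uint8); m[180:215,245:285]=(sub>185)
n,l,st,ce=cv2.connectedComponentsWithStats(m)
for i in range(1,n):
    if st[i,4]>20:
        pts=np.argwhere(l==i)[:,::-1].astype(np.float32)
        h=cv2.convexHull(pts); e=cv2.fitEllipse(h)
        print(st[i],ce[i],e, 'bbox c',st[i,:2]+(st[i,2:4]-1)/2)
        print(atz('top',ce[i],.02),atz('top',e[0],.02))
# dark inner
d=np.zeros_like(m); d[180:215,245:285]=(im[180:215,245:285].astype(int).max(2)<60)
n,l,st,ce=cv2.connectedComponentsWithStats(d)
for i in range(1,n):
    if st[i,4]>50: print('dark',st[i],ce[i],atz('top',ce[i],.02))
# turquoise from top & wrist w1
for c,f in(('top','top0'),('w','w1'),('w','w2'),('w','w3')):
    im=cv2.imread(f"pics/{f}.png");h=cv2.cvtColor(im,cv2.COLOR_BGR2HSV)
    m=((h[:,:,0]>80)&(h[:,:,0]<95)&(h[:,:,1]>150)&(h[:,:,2]>130)).astype(np.uint8)
    n,l,st,ce=cv2.connectedComponentsWithStats(m)
    for i in range(1,n):
        if st[i,4]>100: print(f,st[i],ce[i],atz('top',ce[i],.043) if c=='top' else '')
for f in("w1","w2"):
    im=cv2.imread(f"pics/{f}.png"); c=im[215:310,180:300]; cv2.imwrite(f"pics/{f}c.png",cv2.resize(c,None,fx=5,fy=5,interpolation=cv2.INTER_CUBIC))
E
```

```text
[252 184  25  24 127] [263.6378 195.5827] ((264.25, 195.881591796875), (23.335025787353516, 24.181669235229492), 89.35501098632812) bbox c [264.  195.5]
[0.4948 0.2389 0.02  ] [0.4939 0.2373 0.02  ]
dark [255 187  19  19 102] [263.8627 196.0686] [0.4934 0.2384 0.02  ]
top0 [173 164  17  17 228] [181.0175 171.7149] [0.5586 0.4576 0.043 ]
top0 [213 213  18  18 251] [221.5378 221.4661] [0.4247 0.3502 0.043 ]
w1 [ 261   76   38   40 1197] [279.3225  95.2022] 
w1 [ 157  165   37   38 1108] [175.6643 183.7247] 
w2 [ 277   68   52   54 2114] [302.7895  94.4465] 
w2 [ 142  179   49   48 1573] [165.5645 200.9231] 
w3 [ 272   48   67   70 3631] [305.4283  82.7381] 
w3 [ 103  191   64   51 2088] [134.7074 215.3688]
```

View pics/w1c.png

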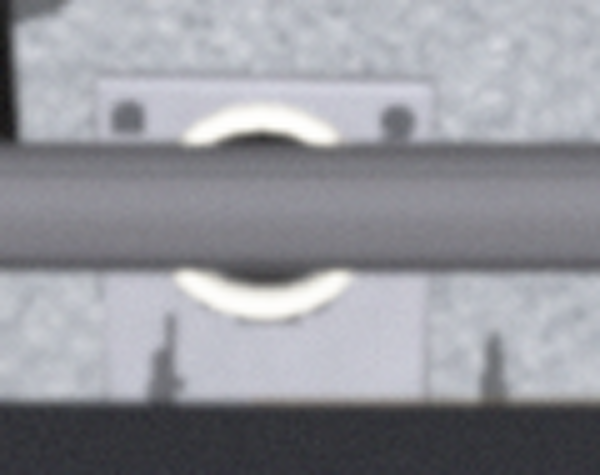

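View pics/w2c.png

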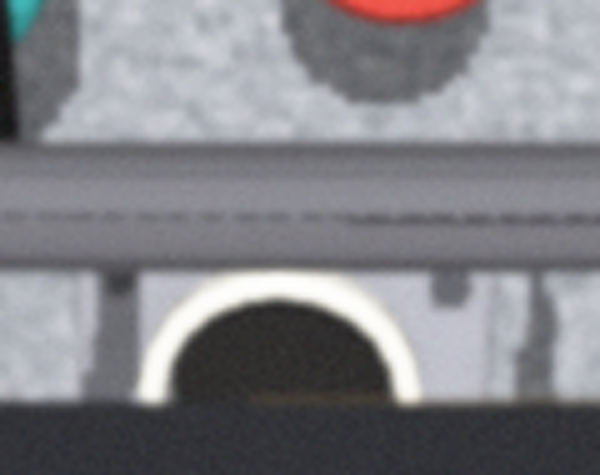

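```bash
python3 - <<'E'
from h import *
from scipy.optimize import least_squares
S={"w1":dict(eef_pos=[0.5293,0.3599,0.2153],eef_rot=[-1.5678,-0.0016,-1.5838]),"w2":dict(eef_pos=[0.5169,0.3662,0.1346],eef_rot=[-1.5715,-0.0021,-1.5653])}
for f,win in(("w1",[(232,243,'t'),(270,282,'b')]),("w2",[(266,294,'t')])):
    g=cv2.imread(f"pics/{f}.png").astype(float).min(2)
    P=[]
    for r0,r1,k in win:
        for c in range(200,275):
            col=g[r0:r1,c]
            w=np.where(col>222)[0]
            if len(w)<2: continue
            r=w[0] if k=='t' else w[-1]
            if r==0 and k=='t' or (k=='b' and r==r1-r0-1): continue
            a,b=(col[r-1],col[r]) if k=='t' else (col[r+1],col[r])
            # subpixel at 215
            fr=(210-a)/(b-a) if b>a else .5
            fr=np.clip(fr,0,1)
            rr=r0+(r-1+fr if k=='t' else r+1-fr)
            P.append((c,rr))
    for z in(.02,):
        X=np.array([atz('wrist',p,z,S[f])[:2] for p in P])
        q=least_squares(lambda q:np.hypot(*(X-q[:2]).T)-.033,[.494,.238],loss='soft_l1',f_scale=.0007)
        q3=least_squares(lambda q:np.hypot(*(X-q[:2]).T)-q[2],[.494,.238,.033],loss='soft_l1',f_scale=.0007)
        print(f,len(P),q.x,np.sqrt(np.mean(q.fun**2)),q3.x)
E
```

```text
w1 62 [0.4959 0.2388] 0.001082588743118797 [0.4958 0.239  0.034 ]
w2 56 [0.4959 0.2387] 0.0005485629741304886 [0.4959 0.2393 0.0325]
```

Request:
{"fn": "arm_command", "kwargs": {"commands": [[0.4, 0, -0.1, 0], [0.85, 0, -0.2, 0], [0.85, 0, -0.2, 0], [0.85, 0, -0.2, 0]]}}

```text
clock: 6.75
eef_pos: [0.505, 0.2951, 0.078]
eef_rot: [-1.566, 0.002, -1.572]
force: [1.0, 0.4, -0.7]
gripper_width: 0.0489
```

```bash
python3 - <<'E'
from h import *
s=monitor.state();R,p=pose(s);print(s['clock'],p,s['eef_rot'])
print("cmd",R.T@(np.array([.4962,.240,.075])-p)/.08)
E
```

```text
6.75 [0.505  0.2951 0.078 ] [-1.566   0.0018 -1.5716]
cmd [ 0.6892  0.0353 -0.11  ]
```

Request:
{"fn": "arm_command", "kwargs": {"commands": [[0.35, 0, -0.06, 0], [0.69, 0.04, -0.11, 0], [0.69, 0.04, -0.11, 0], [0.69, 0.04, -0.11, 0], [0.69, 0.04, -0.11, 0]]}}

```text
clock: 7.25
eef_pos: [0.4966, 0.241, 0.0747]
eef_rot: [-1.566, 0.002, -1.571]
force: [0.3, -0.7, -0.8]
gripper_width: 0.049
```

```bash
python3 - <<'E'
from h import *
s=monitor.state();R,p=pose(s);print(s['clock'],p,s['eef_rot'])
print("cmd",R.T@(np.array([.4962,.240,.045])-p)/.08)
im=cams.read_camera("wrist"); cv2.imwrite("pics/w5.png",im[:,:,::-1])
im=cams.read_camera("scene"); cv2.imwrite("pics/s5.png",cv2.resize(im[120:290,170:370],None,fx=3.5,fy=3.5,interpolation=cv2.INTER_CUBIC)[:,:,::-1])
E
```

```text
7.25 [0.4966 0.241  0.0747] [-1.5657  0.0023 -1.5709]
cmd [ 0.0133  0.3708 -0.0069]
```

View pics/w5.png

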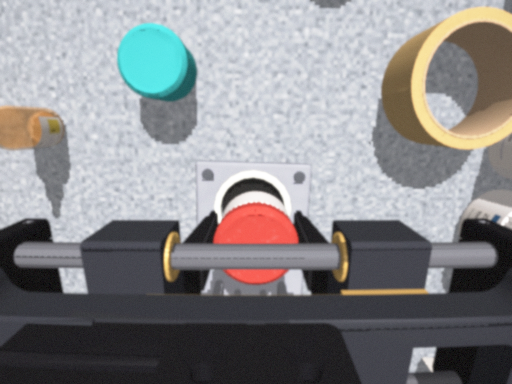

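View pics/s5.png

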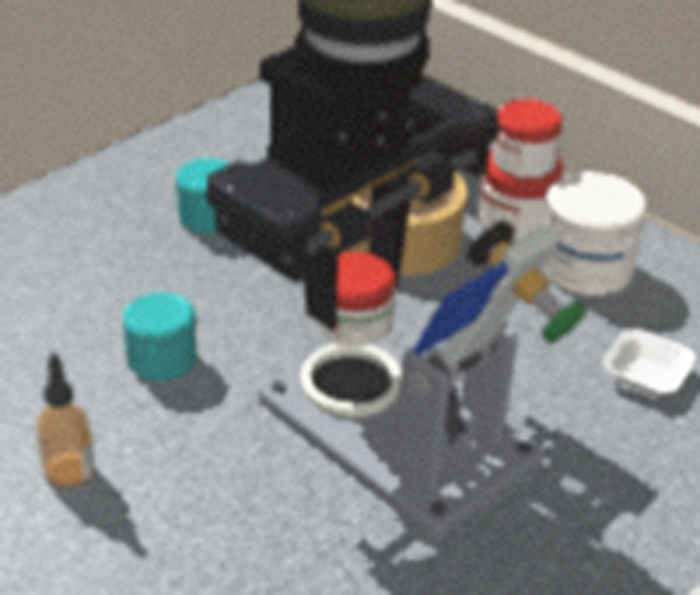

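```bash
python3 - <<'E'
from h import *
from scipy.optimize import least_squares
s=monitor.state()
g=cv2.imread("pics/w5.png").astype(float).min(2)
P=[]
for c in range(205,305):
    col=g[160:212,c]; w=np.where(col>222)[0]
    if len(w)<2 or w[0]==0: continue
    r=w[0];a,b=col[r-1],col[r]; P.append((c,160+r-1+np.clip((210-a)/(b-a),0,1)))
X=np.array([atz('wrist',p,.02,s)[:2] for p in P])
for n in(2,3):
    q=least_squares(lambda q:np.hypot(*(X-q[:2]).T)-(q[2] if n==3 else .033),[.494,.238,.033][:n],loss='soft_l1',f_scale=.0007);print(len(P),q.x,np.sqrt(np.mean(q.fun**2)))
for a in((197,163),(310,164),(208,175),(299,178)): print(atz('wrist',a,.012,s))
# jar: lid in hand, circle edges
im=cv2.imread("pics/w5.png")[:,:,::-1].astype(int)
m=(im[:,:,0]>110)&(im[:,:,1]<90)&(im[:,:,2]<90); ys,xs=np.where(m);print(xs.min(),xs.max(),ys.min(),ys.max())
zt=s['eef_pos'][2]-.0173+.044
print(atz('wrist',((xs.min()+xs.max())/2,(ys.min()+ys.max())/2),zt,s), proj('wrist',[[s['eef_pos'][0],y,zt] for y in(.2385+.0245,.2385-.0245)],s))
E
```

```text
84 [0.4976 0.2452] 0.005400500418223157
84 [0.4985 0.2435 0.0346] 0.005222736515761984
[0.4492 0.2753 0.012 ]
[0.5445 0.2744 0.012 ]
[0.4581 0.2651 0.012 ]
[0.5356 0.2624 0.012 ]
173 403 81 284
[0.5151 0.2775 0.1015] [[252.8203 208.8381]
 [253.0573 289.1404]]
```

```bash
python3 - <<'E'
from h import *
from scipy.optimize import least_squares
s=monitor.state()
I=cv2.imread("pics/w5.png")
g=I.astype(float).min(2)
cv2.imwrite("pics/w5c.png",cv2.resize(I[155:295,190:320],None,fx=4,fy=4,interpolation=cv2.INTER_CUBIC))
P=[]
for c in range(214,294):
    col=g[166:212,c]; w=np.where(col>215)[0]
    if len(w)<2 or w[0]==0: continue
    r=w[0];a,b=col[r-1],col[r]; P.append((c,166+r-1+np.clip((205-a)/(b-a),0,1)))
P=np.array(P);print(P[::6].tolist())
X=np.array([atz('wrist',p,.02,s)[:2] for p in P])
k=np.abs(np.hypot(*(X-[.496,.239]).T)-.033)<.003; X=X[k]
for n in(2,3):
    q=least_squares(lambda q:np.hypot(*(X-q[:2]).T)-(q[2] if n==3 else .033),[.494,.238,.033][:n],loss='soft_l1',f_scale=.0005);print(len(X),q.x,np.sqrt(np.mean(q.fun**2)))
im=I[:,:,::-1].astype(int)
m=(im[:,:,0]>110)&(im[:,:,1]<90)&(im[:,:,2]<90);m[:,:205]=0;m[:,310:]=0; ys,xs=np.where(m);print(xs.min(),xs.max(),ys.min(),ys.max())
E
```

```text
[[221.0, 166.0]]
0 [0.494 0.238] nan
0 [0.494 0.238 0.033] nan
213 298 204 284
  return _methods._mean(a, axis=axis, dtype=dtype,
  ret = ret.dtype.type(ret / rcount)
```

View pics/w5c.png

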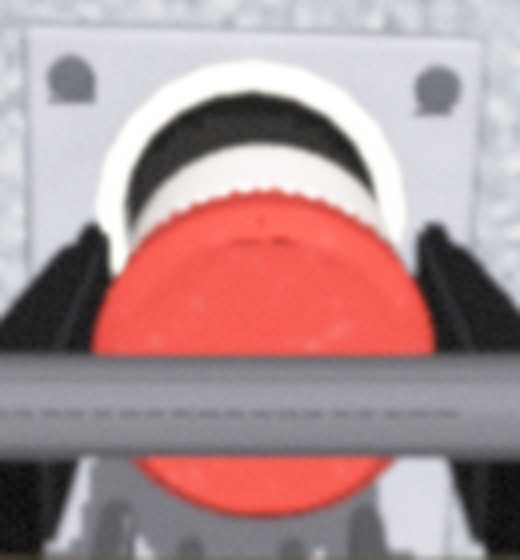

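```bash
python3 - <<'E'
from h import *
from scipy.optimize import least_squares
s=monitor.state()
I=cv2.imread("pics/w5.png")
g=I.astype(float)[:,:,1]
print(g[160:185,252].astype(int), g[195,205:225].astype(int),g[195,283:300].astype(int))
P=[]
for c in range(216,290):
    col=g[160:215,c]; w=np.where(col>238)[0]
    if len(w)<2 or w[0]==0: continue
    r=w[0];a,b=col[r-1],col[r]; P.append((c,160+r-1+np.clip((232-a)/(b-a),0,1)))
P=np.array(P);print(P[::8].tolist())
X=np.array([atz('wrist',p,.02,s)[:2] for p in P])
k=np.abs(np.hypot(*(X-[.496,.239]).T)-.033)<.004; X=X[k]
for n in(2,3):
    q=least_squares(lambda q:np.hypot(*(X-q[:2]).T)-(q[2] if n==3 else .033),[.494,.238,.033][:n],loss='soft_l1',f_scale=.0005);print(len(X),q.x,np.sqrt(np.mean(q.fun**2)))
for z in (.0747+.0267-.004,.0747+.0267): print(atz('wrist',(255.5,244),z,s))
E
```

```text
[219 213 200 216 225 226 224 220 221 229 246 254 255 255 255 254 247 192
 106  48  31  35  39  45  47] [213 215 212 214 214 211 216 215 213 214 221 242 253 254 255 254 254 248
 211 129] [252 254 254 255 254 249 232 220 218 216 219 219 220 220 220 220 220]
[[216.0, 194.0], [224.0, 182.0], [232.0, 175.11111111111111], [240.0, 171.2941176470588], [248.0, 170.0], [256.0, 169.53333333333333], [264.0, 171.15], [272.0, 175.0], [280.0, 181.4375], [288.0, 193.0]]
74 [0.4957 0.2378] 0.00026923717773781527
74 [0.4958 0.2389 0.032 ] 0.00016702398414431346
[0.498  0.2407 0.0974]
[0.498  0.2425 0.1014]
```

Request:
{"fn": "arm_command", "kwargs": {"commands": [[0.03, 0.2, -0.015, 0], [0.03, 0.37, -0.015, 0], [0.03, 0.37, -0.015, 0], [0.03, 0.37, -0.015, 0]]}}

```text
clock: 7.75
eef_pos: [0.4946, 0.2384, 0.0438]
eef_rot: [-1.568, 0.001, -1.571]
force: [0.1, 0.6, -0.2]
gripper_width: 0.0485
```

```bash
python3 - <<'E'
from h import *
s=monitor.state();R,p=pose(s);print(s['clock'],p,s['eef_rot'])
print("cmd",R.T@(np.array([.4954,.2388,.0293])-p)/.08)
I=cams.read_camera("wrist")[:,:,::-1]; cv2.imwrite("pics/w6.png",cv2.resize(I[130:300,180:330],None,fx=4,fy=3.5,interpolation=cv2.INTER_CUBIC))
E
```

```text
7.75 [0.4946 0.2384 0.0438] [-1.5679  0.0014 -1.5705]
cmd [-0.0047  0.1815  0.0091]
```

View pics/w6.png

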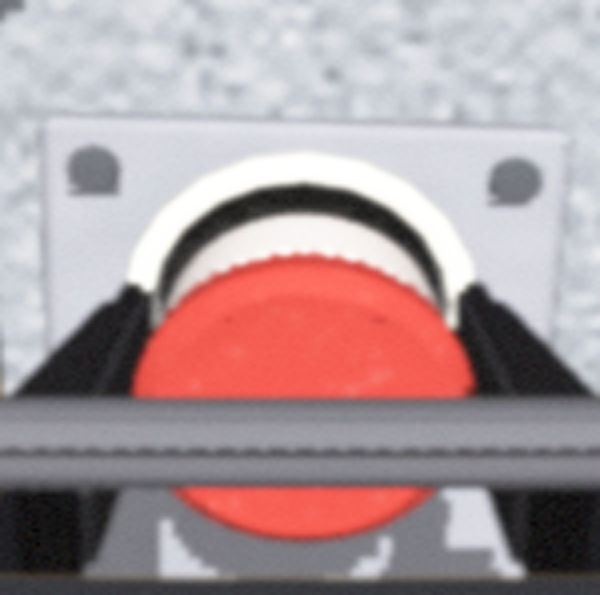

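Request:
{"fn": "arm_command", "kwargs": {"commands": [[0, 0.06, 0, 0], [0, 0.11, 0, 0], [0, 0.15, 0, 0], [0, 0.15, 0, 0]]}}

```text
clock: 8.2
eef_pos: [0.4949, 0.2384, 0.032]
eef_rot: [-1.567, 0.001, -1.571]
force: [0.4, -0.4, -0.4]
gripper_width: 0.0489
```

Inside the ring now with no contact force. Lowering the last 2–3 mm.

Request:
{"fn": "arm_command", "kwargs": {"commands": [[0, 0.02, 0, 0], [0, 0.03, 0, 0], [0, 0.04, 0, 0], [0, 0.04, 0, 0]]}}

```text
clock: 8.6
eef_pos: [0.4951, 0.2385, 0.0294]
eef_rot: [-1.567, 0.002, -1.571]
force: [-1.3, -1.6, 2.8]
gripper_width: 0.0486
```

Request:
{"fn": "arm_command", "kwargs": {"commands": [[0, 0, 0, 0], [0, 0, 0, 0], [0, 0, 0, 0], [0, 0, 0, 0]], "fingers": -0.7}}

```text
clock: 9.0
eef_pos: [0.4951, 0.2385, 0.0292]
eef_rot: [-1.567, 0.002, -1.571]
force: [-0.5, 0.6, -0.1]
gripper_width: 0.0753
```

Request:
{"fn": "arm_command", "kwargs": {"commands": [[0, -0.1, 0, 0], [0, -0.5, 0, 0], [0, -1, 0, 0], [0, -1, 0, 0]]}}

```text
clock: 9.4
eef_pos: [0.499, 0.24, 0.1165]
eef_rot: [-1.556, 0.006, -1.571]
force: [0.2, -0.3, -0.2]
gripper_width: 0.0809
```

```bash
python3 - <<'E'
from h import *
s=monitor.state();R,p=pose(s);print(s['clock'],p,s['eef_rot'],s['gripper_width'],s['force'])
I=cams.read_camera("wrist")[:,:,::-1]; cv2.imwrite("pics/w7.png",I)
im=cams.read_camera("scene"); cv2.imwrite("pics/s7.png",cv2.resize(im[120:290,170:370],None,fx=3.5,fy=3.5,interpolation=cv2.INTER_CUBIC)[:,:,::-1])
E
```

```text
9.4 [0.499  0.24   0.1165] [-1.5558  0.0059 -1.5705] 0.0809195889570399 [ 0.1837 -0.3086 -0.1866]
```

View pics/w7.png

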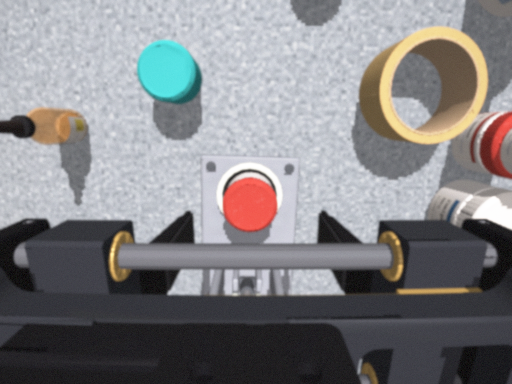

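View pics/s7.png

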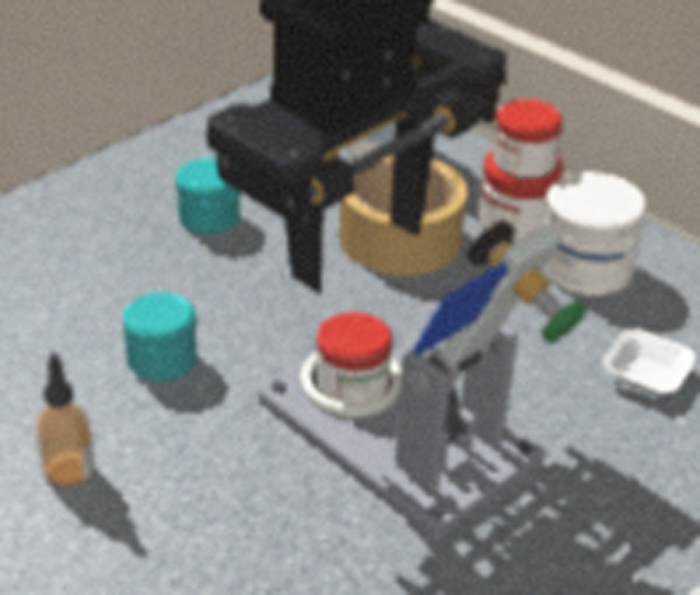

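Request:
{"fn": "arm_command", "kwargs": {"commands": [[0, -0.5, -0.2, 0], [0, -1, -0.4, 0], [0, -1, -0.5, 0], [0, -1, -0.5, 0]], "fingers": 1}}

```text
clock: 9.9
eef_pos: [0.4545, 0.2386, 0.1906]
eef_rot: [-1.564, 0.003, -1.57]
force: [0.1, -0.2, -0.5]
gripper_width: 0.0543
```

Request:
{"fn": "arm_command", "kwargs": {"commands": [[0, -0.5, 0, 0], [0, -1, -0.1, 0], [0, -1, -0.1, 0], [0, -1, -0.1, 0]]}}

```text
clock: 10.3
eef_pos: [0.446, 0.2382, 0.2693]
eef_rot: [-1.565, 0.002, -1.57]
force: [0.6, -0.2, -0.8]
gripper_width: 0.022
```

Request:
{"fn": "arm_command", "kwargs": {"commands": [[0.5, 0, 0, 0], [1, 0, 0.05, 0], [1, 0, 0.05, 0], [1, 0, 0.05, 0]]}}

```text
clock: 10.7
eef_pos: [0.4493, 0.1574, 0.2662]
eef_rot: [-1.57, 0.002, -1.572]
force: [-0.7, 0.1, 0.0]
gripper_width: 0.0004
```

Request:
{"fn": "arm_command", "kwargs": {"commands": [[0.5, 0, 0, 0], [1, 0, 0, 0], [1, 0, 0, 0], [1, 0, 0, 0]]}}

```text
clock: 11.1
eef_pos: [0.449, 0.0778, 0.2648]
eef_rot: [-1.572, 0.002, -1.573]
force: [0.4, -0.2, -0.5]
gripper_width: 0.0007
```

```bash
python3 - <<'E'
from h import *
s=monitor.state();R,p=pose(s);print(s['clock'],p,s['eef_rot'],s['gripper_width'],s['force'])
print("cmd",R.T@(np.array([.450,.072,.166])-p)/.08)
I=cams.read_camera("wrist")[:,:,::-1]; cv2.imwrite("pics/w8.png",I)
for n in("wing","bush","flap"): print(n,[(np.round(e["location"],1),round(e["conf"],2)) for e in mark_of('wrist',n)])
im=cams.read_camera("top"); cv2.imwrite("pics/t8.png",cv2.resize(im[130:290,215:375],None,fx=3.5,fy=3.5,interpolation=cv2.INTER_CUBIC)[:,:,::-1])
E
```

```text
11.1 [0.449  0.0778 0.2648] [-1.5719  0.0021 -1.5728] 0.0007184379290667639 [ 0.4483 -0.1691 -0.4529]
cmd [0.0749 1.2348 0.0145]
wing [(array([256.3, 149.8]), 0.94)]
bush [(array([298.5, 158.2]), 0.84), (array([157.7,  11.7]), 0.39)]
flap [(array([291.1, 119.2]), 0.62)]
```

View pics/w8.png

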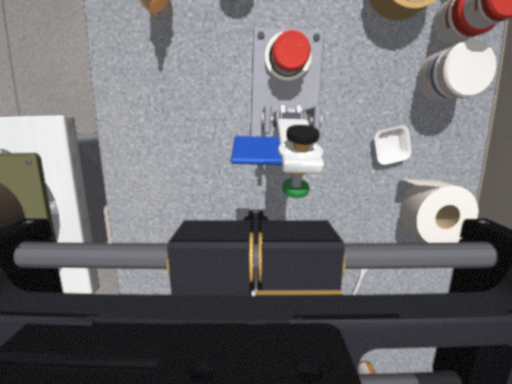

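View pics/t8.png

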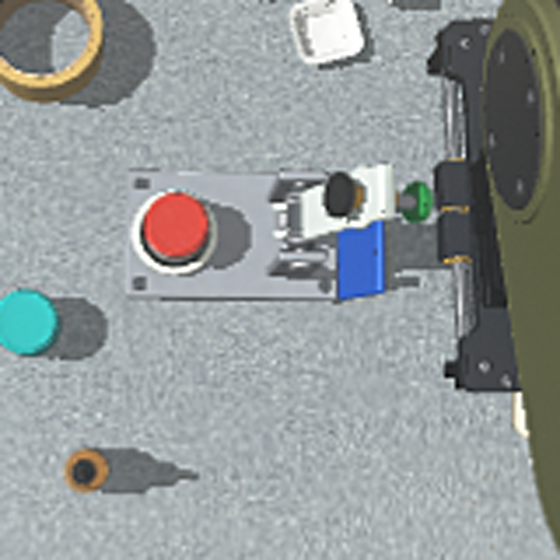

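Request:
{"fn": "arm_command", "kwargs": {"commands": [[0.08, 0.4, 0, 0], [0.08, 0.8, 0, 0], [0.08, 0.8, 0, 0], [0.08, 0.8, 0, 0]]}}

```text
clock: 11.75
eef_pos: [0.449, 0.0728, 0.2019]
eef_rot: [-1.571, 0.002, -1.569]
force: [0.9, -0.7, 0.5]
gripper_width: 0.0005
```

```bash
python3 - <<'E'
from h import *
s=monitor.state();R,p=pose(s);print(s['clock'],p,s['eef_rot'],s['force'])
print("cmd",R.T@(np.array([.450,.072,.166])-p)/.08)
I=cams.read_camera("wrist")[:,:,::-1]; cv2.imwrite("pics/w9.png",I)
E
```

```text
11.75 [0.449  0.0728 0.2019] [-1.5713  0.0018 -1.5691] [ 0.8728 -0.7023  0.4905]
cmd [0.0107 0.4488 0.0128]
```

View pics/w9.png

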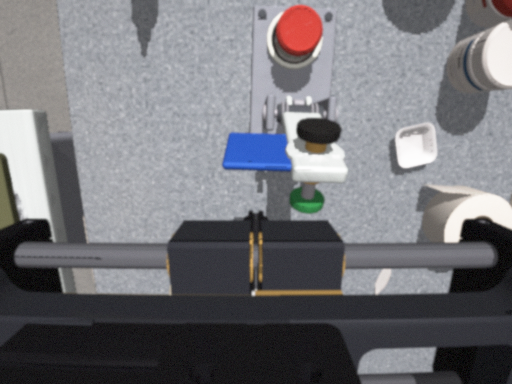

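Request:
{"fn": "arm_command", "kwargs": {"commands": [[0, 0.2, 0, 0], [0, 0.42, 0, 0], [0, 0.45, 0, 0], [0, 0.45, 0, 0]]}}

```text
clock: 12.2
eef_pos: [0.4499, 0.0729, 0.1671]
eef_rot: [-1.569, 0.002, -1.569]
force: [0.9, 0.3, -0.4]
gripper_width: 0.0008
```

```bash
python3 - <<'E'
from h import *
s=monitor.state();print(s['clock'],s['eef_pos'],s['eef_rot'],s['force'])
im=cams.read_camera("scene"); cv2.imwrite("pics/s9.png",cv2.resize(im[120:290,220:420],None,fx=3.5,fy=3.5,interpolation=cv2.INTER_CUBIC)[:,:,::-1])
E
```

```text
12.2 [0.4499 0.0729 0.1671] [-1.5691  0.0019 -1.5692] [ 0.9251  0.2885 -0.4447]
```

View pics/s9.png

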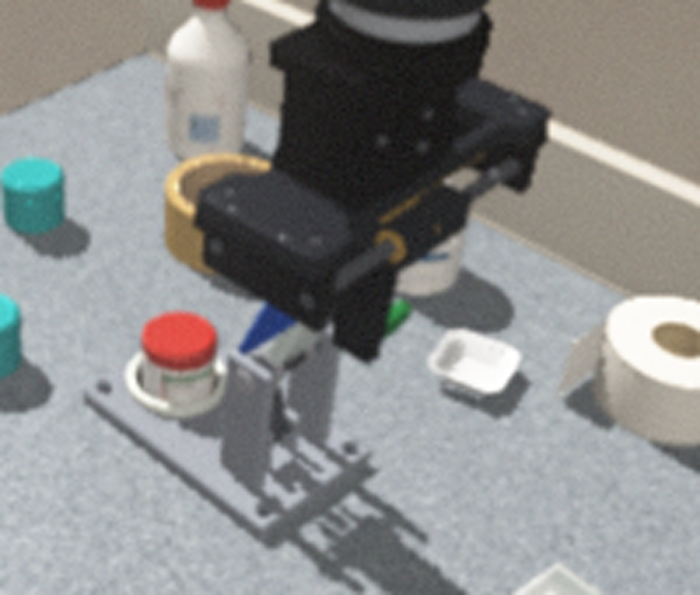

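Request:
{"fn": "arm_command", "kwargs": {"commands": [[-0.12, 0, 0, 0], [-0.2, 0, 0, 0], [-0.25, 0, 0, 0], [-0.28, 0, 0, 0]]}}

```text
clock: 12.65
eef_pos: [0.4504, 0.0959, 0.1683]
eef_rot: [-1.567, 0.002, -1.568]
force: [-0.5, -1.6, 0.4]
gripper_width: 0.0002
```

Request:
{"fn": "arm_command", "kwargs": {"commands": [[-0.05, 0, 0, 0], [-0.1, 0, 0, 0], [-0.15, 0, 0, 0], [-0.2, 0, 0, 0]]}}

```text
clock: 13.05
eef_pos: [0.4513, 0.111, 0.1696]
eef_rot: [-1.565, -0.001, -1.568]
force: [0.5, -4.6, 2.7]
gripper_width: 0.0005
```

Request:
{"fn": "arm_command", "kwargs": {"commands": [[-0.08, 0.02, 0, 0], [-0.16, 0.02, 0, 0], [-0.24, 0.02, 0, 0], [-0.3, 0.02, 0, 0]]}}

```text
clock: 13.45
eef_pos: [0.4514, 0.1356, 0.1681]
eef_rot: [-1.564, -0.001, -1.568]
force: [1.1, -3.4, 1.0]
gripper_width: 0.0003
```

Request:
{"fn": "arm_command", "kwargs": {"commands": [[-0.06, 0.02, 0, 0], [-0.12, 0.02, 0, 0], [-0.18, 0.02, 0, 0]]}}

```text
clock: 13.75
eef_pos: [0.451, 0.1505, 0.1658]
eef_rot: [-1.565, -0.001, -1.568]
force: [-0.0, -1.8, -0.5]
gripper_width: 0.0008
```

```bash
python3 - <<'E'
from h import *
s=monitor.state();print(s['clock'],s['eef_pos'],s['eef_rot'],s['force'])
im=cams.read_camera("wrist"); cv2.imwrite("pics/w10.png",im[:,:,::-1])
im=cams.read_camera("scene"); cv2.imwrite("pics/s10.png",cv2.resize(im[120:290,220:420],None,fx=3.5,fy=3.5,interpolation=cv2.INTER_CUBIC)[:,:,::-1])
E
```

```text
13.75 [0.451  0.1505 0.1658] [-1.5653 -0.0005 -1.5682] [-0.0298 -1.8294 -0.5439]
```

View pics/w10.png

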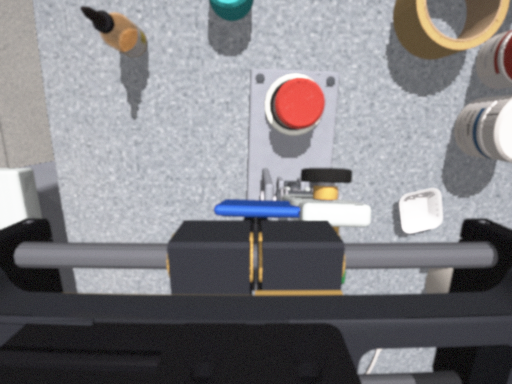

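Request:
{"fn": "arm_command", "kwargs": {"commands": [[-0.05, 0, 0, 0], [-0.1, 0, 0, 0], [-0.1, 0, 0, 0]]}}

```text
clock: 14.15
eef_pos: [0.4505, 0.1597, 0.1656]
eef_rot: [-1.567, 0.001, -1.567]
force: [-0.6, 0.3, 0.0]
gripper_width: 0.0005
```

```bash
python3 - <<'E'
from h import *
s=monitor.state();print(s['clock'],s['eef_pos'],s['force'])
im=cams.read_camera("wrist"); cv2.imwrite("pics/w11.png",im[:,:,::-1])
E
```

```text
14.15 [0.4505 0.1597 0.1656] [-0.5939  0.283   0.0357]
```

View pics/w11.png

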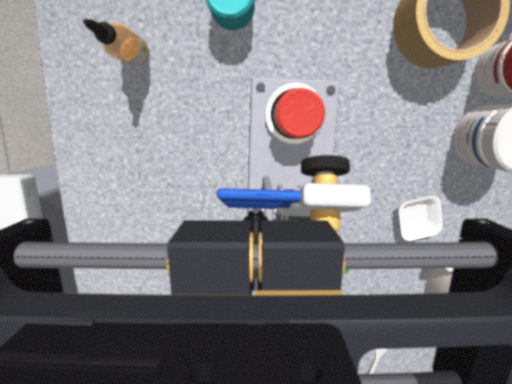

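Request:
{"fn": "arm_command", "kwargs": {"commands": [[-0.04, 0, 0, 0], [-0.06, 0, 0, 0]]}}

```text
clock: 14.4
eef_pos: [0.4505, 0.1646, 0.1658]
eef_rot: [-1.566, 0.001, -1.567]
force: [0.6, 0.0, 0.6]
gripper_width: 0.0004
```

```bash
python3 - <<'E'
from h import *
s=monitor.state();print(s['clock'],s['eef_pos'],s['force'])
im=cams.read_camera("wrist"); cv2.imwrite("pics/w12.png",im[:,:,::-1])
E
```

```text
14.4 [0.4505 0.1646 0.1658] [0.6374 0.0341 0.6065]
```

View pics/w12.png

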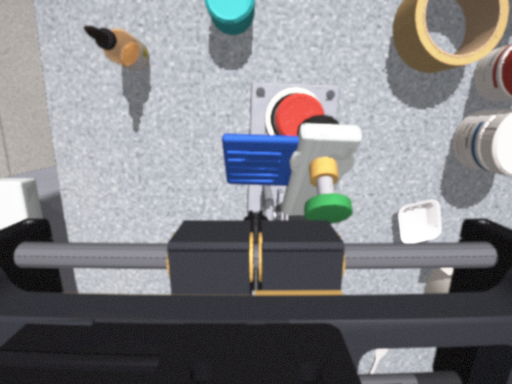

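Request:
{"fn": "arm_command", "kwargs": {"commands": [[0.2, 0, 0, 0], [0.3, 0, 0, 0], [0.3, -0.3, 0, 0], [0.3, -0.6, 0, 0], [0.3, -0.6, 0, 0]]}}

```text
clock: 14.95
eef_pos: [0.4525, 0.1408, 0.2177]
eef_rot: [-1.559, 0.003, -1.568]
force: [0.4, -0.1, 0.7]
gripper_width: 0.0003
```

Request:
{"fn": "arm_command", "kwargs": {"commands": [[0, 0, 0, 0], [0, 0, 0, 0], [0, 0, 0, 0], [0, 0, 0, 0], [0, 0, 0, 0]]}}

```text
clock: 15.45
eef_pos: [0.4522, 0.1408, 0.2169]
eef_rot: [-1.561, 0.003, -1.568]
force: [0.1, 0.3, 0.2]
gripper_width: 0.0003
```

Request:
{"fn": "arm_command", "kwargs": {"commands": [[0, 0, 0, 0], [0, 0, 0, 0], [0, 0, 0, 0], [0, 0, 0, 0], [0, 0, 0, 0]]}}

```text
clock: 15.95
eef_pos: [0.4522, 0.1408, 0.217]
eef_rot: [-1.561, 0.003, -1.568]
force: [-0.4, -0.2, -0.2]
gripper_width: 0.0002
```

```bash
python3 - <<'E'
from h import *
s=monitor.state();print(s['clock'],s['eef_pos'],s['eef_rot'],s['force'])
for c in("scene","top","wrist"):
    im=cams.read_camera(c); cv2.imwrite(f"pics/{c}13.png",im[:,:,::-1])
    for n in("bush","nest","wing"): print(c,n,[(np.round(e["location"],1),round(e["conf"],2)) for e in mark_of(c,n)[:2]])
im=cv2.imread("pics/scene13.png");cv2.imwrite("pics/s13.png",cv2.resize(im[120:290,220:420],None,fx=3.5,fy=3.5,interpolation=cv2.INTER_CUBIC))
im=cv2.imread("pics/top13.png");cv2.imwrite("pics/t13.png",cv2.resize(im[130:290,215:375],None,fx=3.5,fy=3.5,interpolation=cv2.INTER_CUBIC))
E
```

```text
15.95 [0.4522 0.1408 0.217 ] [-1.5606  0.0028 -1.5677] [-0.4312 -0.2417 -0.1872]
scene bush [(array([273.5, 200.2]), 0.92)]
scene nest [(array([272.8, 226.8]), 0.83)]
scene wing [(array([259.5, 211.8]), 0.83)]
top bush [(array([264. , 191.9]), 0.66), (array([243.3, 262.9]), 0.23)]
top nest [(array([267.6, 197.5]), 0.89), (array([264.8, 192.6]), 0.16)]
top wing [(array([269. , 210.4]), 0.85)]
wrist bush [(array([298.4,  90.4]), 0.64)]
wrist nest []
wrist wing [(array([256.6, 102.2]), 0.97)]
```

View pics/s13.png

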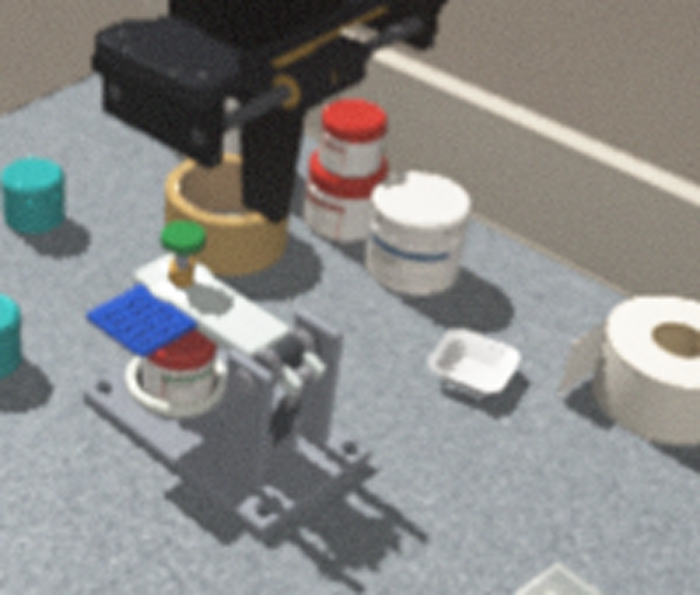

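View pics/t13.png

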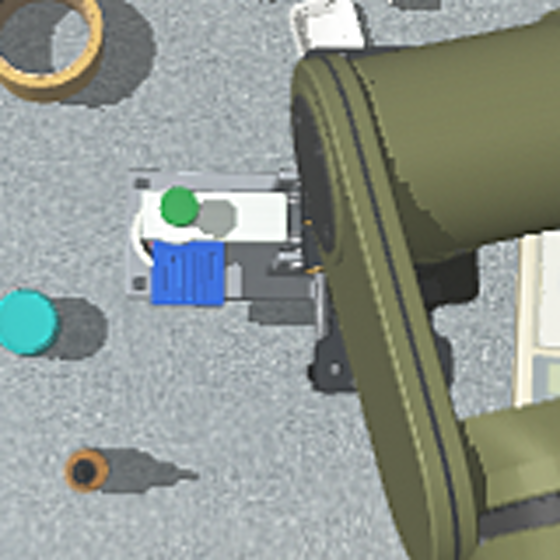

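View pics/wrist13.png

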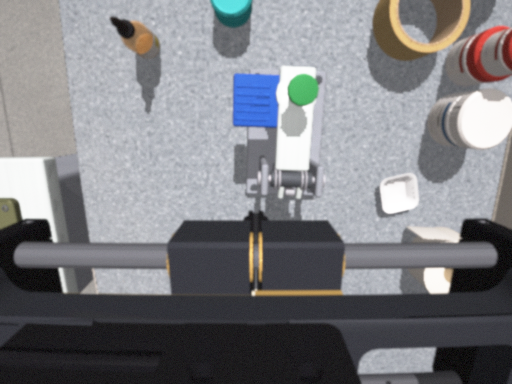

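The flap is shut over the jar. Measuring the green button at (303,90) in wrist.

```bash
cat > green.py <<'E'
from h import *
import sys
def green(c,f,s):
    h=cv2.cvtColor(cv2.imread(f),cv2.COLOR_BGR2HSV)
    m=((h[:,:,0]>50)&(h[:,:,0]<75)&(h[:,:,1]>150)&(h[:,:,2]>60)).astype(np.uint8)
    n,l,st,ce=cv2.connectedComponentsWithStats(m)
    for i in range(1,n):
        if st[i,4]>40: print(c,st[i],ce[i],atz(c,ce[i],.134,s),atz(c,ce[i],.130,s))
if __name__=="__main__":
    s=monitor.state()
    for c in("scene","top","wrist"): green(c,f"pics/{c}13.png",s)
E
python3 green.py
```

```text
top [261 184  10  10  65] [265.4615 188.5538] [0.4936 0.237  0.134 ] [0.4943 0.2369 0.13  ]
```

```bash
sed -i 's/<75/<85/;s/,1\]>150/,1]>120/;s/>60)/>45)/' green.py; python3 green.py; python3 -c "
import cv2;h=cv2.cvtColor(cv2.imread('pics/wrist13.png'),cv2.COLOR_BGR2HSV);print(h[90,303],h[85,300])"
```

```text
scene [267 184  11   8  73] [271.9315 187.274 ] [0.4908 0.2316 0.134 ] [0.4949 0.2354 0.13  ]
top [261 184  11  11  91] [265.5495 188.7033] [0.4932 0.2368 0.134 ] [0.4939 0.2367 0.13  ]
wrist [289  75  28  30 663] [302.5716  89.4314] [0.4951 0.2365 0.134 ] [0.4958 0.237  0.13  ]
[ 67 143 186] [ 68 142 187]
```

Request:
{"fn": "arm_command", "kwargs": {"commands": [[-0.4, 0, 0.2, 0], [-0.8, 0, 0.4, 0], [-0.8, 0.1, 0.5, 0], [-0.8, 0.1, 0.5, 0]]}}

```text
clock: 16.95
eef_pos: [0.4919, 0.2048, 0.2079]
eef_rot: [-1.563, 0.001, -1.567]
force: [0.4, -0.0, -0.2]
gripper_width: 0.0007
```

```bash
python3 - <<'E'
from h import *
from green import green
s=monitor.state();R,p=pose(s);print(s['clock'],p,s['eef_rot'],s['force'])
print("cmd",R.T@(np.array([.4955,.2375,.150])-p)/.08)
im=cams.read_camera("wrist"); cv2.imwrite("pics/w14.png",im[:,:,::-1]); green("wrist","pics/w14.png",s)
E
```

```text
16.95 [0.4919 0.2048 0.2079] [-1.5634  0.0014 -1.5668] [ 0.449  -0.0396 -0.2079]
cmd [-0.407   0.7251  0.0418]
wrist [244 150  28  28 599] [257.4658 163.2955] [0.4956 0.2372 0.134 ] [0.4957 0.2367 0.13  ]
```

View pics/w14.png

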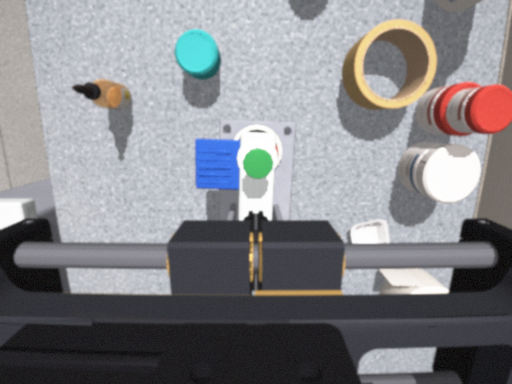

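Button confirmed at about (0.4955, 0.2375). Moving over it and stopping 15 mm above.

Request:
{"fn": "arm_command", "kwargs": {"commands": [[-0.3, 0, 0.04, 0], [-0.41, 0.3, 0.04, 0], [-0.41, 0.6, 0.04, 0], [-0.41, 0.72, 0.04, 0], [-0.41, 0.72, 0.04, 0]]}}

```text
clock: 17.5
eef_pos: [0.4937, 0.2361, 0.149]
eef_rot: [-1.567, 0.0, -1.568]
force: [-0.5, -0.4, -0.8]
gripper_width: 0.0002
```

```bash
python3 - <<'E'
from h import *
s=monitor.state();R,p=pose(s);print(s['clock'],p,s['eef_rot'],s['force'])
print("cmd",R.T@(np.array([.4955,.2375,.138])-p)/.08)
im=cams.read_camera("wrist"); cv2.imwrite("pics/w15.png",im[:,:,::-1])
im=cams.read_camera("scene"); cv2.imwrite("pics/s15.png",cv2.resize(im[120:290,220:420],None,fx=3.5,fy=3.5,interpolation=cv2.INTER_CUBIC)[:,:,::-1])
E
```

```text
17.5 [0.4937 0.2361 0.149 ] [-1.5668  0.0002 -1.5685] [-0.4882 -0.4081 -0.767 ]
cmd [-0.0172  0.138   0.0225]
```

View pics/s15.png

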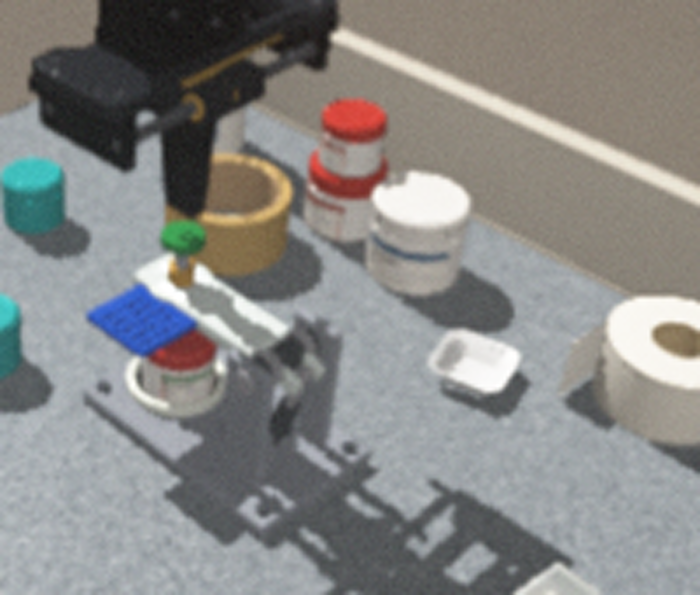

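View pics/w15.png

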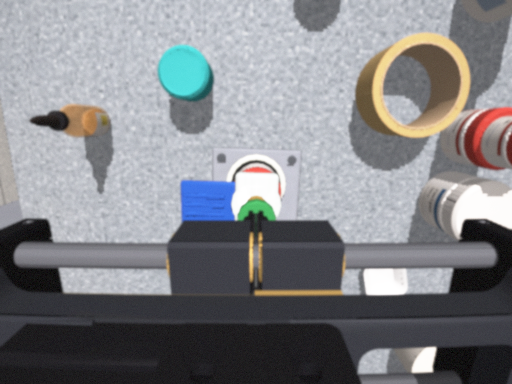

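Request:
{"fn": "arm_command", "kwargs": {"commands": [[-0.02, 0.05, 0.02, 0], [-0.02, 0.1, 0.02, 0], [-0.02, 0.14, 0.02, 0], [-0.02, 0.14, 0.02, 0]]}}

```text
clock: 18.0
eef_pos: [0.4967, 0.2384, 0.14]
eef_rot: [-1.563, 0.002, -1.568]
force: [-0.6, -0.3, 0.1]
gripper_width: 0.0005
```

Request:
{"fn": "arm_command", "kwargs": {"commands": [[0, 0.03, 0, 0], [0, 0.05, 0, 0], [0, 0.07, 0, 0], [0, 0.07, 0, 0]]}}

```text
clock: 18.4
eef_pos: [0.4967, 0.2384, 0.1342]
eef_rot: [-1.563, 0.001, -1.568]
force: [-0.3, -0.6, 0.3]
gripper_width: 0.0007
```

Request:
{"fn": "arm_command", "kwargs": {"commands": [[0, 0.02, 0, 0], [0, 0.04, 0, 0], [0, 0.04, 0, 0]]}}

```text
clock: 18.7
eef_pos: [0.4968, 0.2384, 0.1308]
eef_rot: [-1.563, 0.001, -1.568]
force: [0.1, -0.3, 0.7]
gripper_width: 0.0001
```

Request:
{"fn": "arm_command", "kwargs": {"commands": [[0, 0.02, 0, 0], [0, 0.03, 0, 0], [0, 0.03, 0, 0]]}}

```text
clock: 19.0
eef_pos: [0.4968, 0.2384, 0.1283]
eef_rot: [-1.563, 0.002, -1.568]
force: [1.1, 0.9, 0.1]
gripper_width: 0.0005
```

Request:
{"fn": "arm_command", "kwargs": {"commands": [[0, 0.02, 0, 0], [0, 0.02, 0, 0], [0, 0.02, 0, 0]]}}

```text
clock: 19.3
eef_pos: [0.4968, 0.2384, 0.1267]
eef_rot: [-1.563, 0.001, -1.568]
force: [0.0, -0.1, 0.9]
gripper_width: 0.0003
```

Request:
{"fn": "arm_command", "kwargs": {"commands": [[0, 0.01, 0, 0], [0, 0.02, 0, 0], [0, 0.02, 0, 0]]}}

```text
clock: 19.6
eef_pos: [0.4968, 0.2384, 0.1249]
eef_rot: [-1.563, 0.001, -1.568]
force: [-0.6, 0.7, 1.7]
gripper_width: 0.0006
```

Request:
{"fn": "arm_command", "kwargs": {"commands": [[0, 0.01, 0, 0], [0, 0.02, 0, 0], [0, 0.02, 0, 0]]}}

```text
clock: 19.9
eef_pos: [0.4968, 0.2384, 0.1233]
eef_rot: [-1.563, 0.001, -1.568]
force: [-0.7, -0.3, 0.9]
gripper_width: 0.0003
```

Request:
{"fn": "arm_command", "kwargs": {"commands": [[0, 0.01, 0, 0], [0, 0.02, 0, 0], [0, 0.02, 0, 0]]}}

```text
clock: 20.2
eef_pos: [0.4969, 0.2384, 0.1221]
eef_rot: [-1.563, 0.001, -1.568]
force: [-2.1, -0.7, 3.4]
gripper_width: 0.0005
```

Request:
{"fn": "arm_command", "kwargs": {"commands": [[0, 0.01, 0, 0], [0, 0.02, 0, 0], [0, 0.02, 0, 0]]}}

```text
clock: 20.5
eef_pos: [0.4969, 0.2384, 0.1212]
eef_rot: [-1.564, 0.001, -1.568]
force: [-2.6, -1.2, 6.2]
gripper_width: 0.0005
```

Request:
{"fn": "arm_command", "kwargs": {"commands": [[0, 0.015, 0, 0], [0, 0.025, 0, 0], [0, 0.025, 0, 0]]}}

```text
clock: 20.8
eef_pos: [0.497, 0.2384, 0.1204]
eef_rot: [-1.564, 0.001, -1.568]
force: [-3.9, -3.0, 9.4]
gripper_width: 0.0005
```

Request:
{"fn": "arm_command", "kwargs": {"commands": [[0, 0.014, 0, 0], [0, 0.014, 0, 0], [0, 0.014, 0, 0], [0, 0.014, 0, 0], [0, 0.014, 0, 0]]}}

```text
clock: 21.3
eef_pos: [0.497, 0.2384, 0.1205]
eef_rot: [-1.564, 0.001, -1.568]
force: [-3.9, -1.0, 8.7]
gripper_width: 0.0003
```

Request:
{"fn": "arm_command", "kwargs": {"commands": [[0, 0.014, 0, 0], [0, 0.014, 0, 0], [0, 0.014, 0, 0], [0, 0.014, 0, 0], [0, 0.014, 0, 0]]}}

```text
clock: 21.8
eef_pos: [0.497, 0.2385, 0.1206]
eef_rot: [-1.564, 0.001, -1.568]
force: [-4.1, -1.8, 9.1]
gripper_width: 0.0007
```

Request:
{"fn": "arm_command", "kwargs": {"commands": [[0, -0.1, 0, 0], [0, -0.3, 0, 0], [0, -0.6, 0, 0], [0, -1, 0, 0], [0, -1, 0, 0]]}}

```text
clock: 22.3
eef_pos: [0.4993, 0.2395, 0.2068]
eef_rot: [-1.555, 0.004, -1.568]
force: [0.8, 0.1, 1.7]
gripper_width: 0.0007
```

Request:
{"fn": "arm_command", "kwargs": {"commands": [[-0.5, -0.5, 0, 0], [-0.5, -0.5, 0, 0], [-0.5, -0.5, 0, 0], [-0.5, -0.5, 0, 0]]}}

```text
clock: 22.7
eef_pos: [0.498, 0.2787, 0.2455]
eef_rot: [-1.556, 0.003, -1.568]
force: [-0.9, -0.1, -0.2]
gripper_width: 0.0
```

```bash
python3 - <<'E'
from h import *
s=monitor.state();print(s['clock'],s['eef_pos'],s['force'])
for c in("scene","top","wrist"):
    im=cams.read_camera(c); cv2.imwrite(f"pics/{c}20.png",im[:,:,::-1])
im=cv2.imread("pics/scene20.png");cv2.imwrite("pics/s20.png",cv2.resize(im[120:290,170:370],None,fx=3.5,fy=3.5,interpolation=cv2.INTER_CUBIC))
E
```

```text
22.7 [0.498  0.2787 0.2455] [-0.9057 -0.0715 -0.1623]
```

View pics/s20.png

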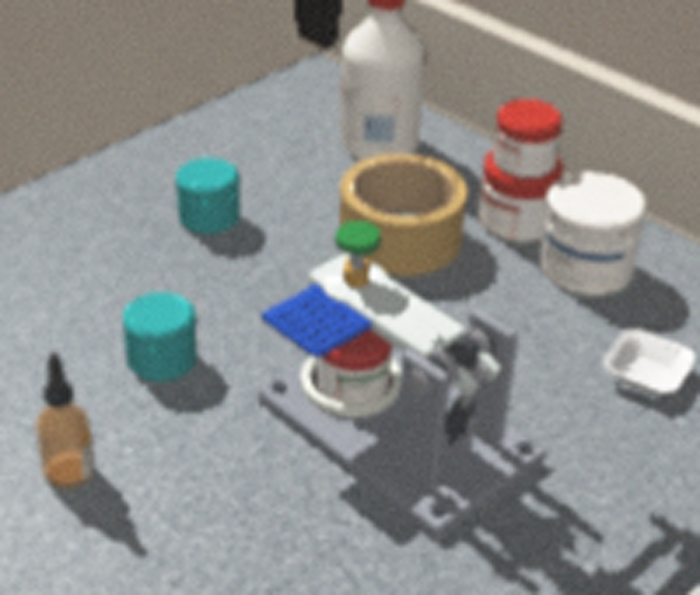

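View pics/wrist20.png

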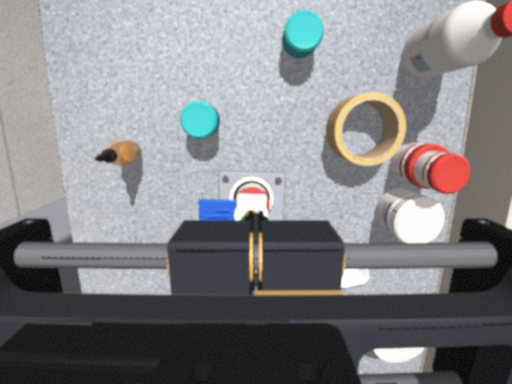

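```bash
python3 -c "
from bench import robot,monitor
print(robot.close_job()); print(monitor.state()['clock'])"
```

```text
the job is handed in; nothing more can be done
None
the job is handed in; nothing more can be done
```

I finished all three steps and handed the job in at about 23 s of the 69 s allowed; no verdict was reported.

- **Jar:** I stood the red-lidded, green-striped jar in the nest and let go. The pictures afterwards showed it upright inside the ring.
- **Flap:** I pushed the blue wing with about 5 N (about 5.4 N including the upward part), easing to nothing near the snap point. I then drew the finger back, and the flap fell shut by itself. The pictures show it level over the jar.
- **Lid:** The foot met the lid after roughly 12 mm of button travel. I held about 9 N on the button for about 1 s, which I put at 7.5 to 8 N on the lid after taking off the button's own spring. A sideways force of about 4 N also showed on the tool during the hold.
- **Last look:** The button was up, the flap shut, the jar upright and the arm clear. The dropper bottle, weighing boat, tape roll and turquoise jars looked unmoved.

The force on the lid and the flap angle could not be read directly. I judged them from the tool's force reading (noise of about 0.7 N) and the pictures. The cameras disagreed by about 2 mm on the nest's position, within the nest's 3 mm of play.

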